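# Sweep the brass dops into the collecting tray

### The arm

A 6-joint arm with a two-finger parallel gripper is mounted at the origin on the work surface. World frame = base frame: x ahead of the robot, y to its left, z up, the work surface at z = 0. Lengths are in m, angles in degrees, forces in N, time in s.
With the tool pointing down it reaches from about 0.4 to 0.825 m from the base axis. Payload 7 kg.
Tool frame: the origin (TCP) lies at the very end of the fingers, on their centre line; the grasp point (between the pads) lies hold_point_z behind it (hold_point_z is the distance from the TCP to the grasp point, in m); z points along the fingers, y is the direction in which the jaws open and shut (so a half turn about z gives the same grasp; the last joint's range is limited). The gripper opens to 88 mm and grips with 3 to 60 N. Pads are 19 mm wide; open, the fingers measure 130 mm over their backs; the gripper's body (78 mm by 193 mm) begins 47 mm behind the grasp point.
Start: joints at [80.965, 20.546, 0.682, 0, -70.136, -16.507], TCP at [0.291, 0.609, 0.227] pointing down, gripper open.
Joint ranges: [-176.03, 176.03], [-82.01, 121.73], [-58.28, 71.71], [-173.87, 95.51], [-174.79, -0.11], [-173.66, 173.66]. Speed limits (degrees/s): [136.94, 136.94, 172.46, 180, 180, 180].

### API

Orientations are given as [roll, pitch, yaw] about the fixed x, y, z axes, in that order (R = Rz(yaw) Ry(pitch) Rx(roll)).
In Python, from plant import get_obs, snapshot, close_job, hold_point_z gives the robot as it stands. The module is installed in compiled form; this text tells all that it offers.
- The arm moves only by the tool jog_arm, never from a script. Its argument "commands" is a list of rows, each a list of 4 numbers: the shift along the world's x, y, z in mm, then the turn about the world's z in degrees. In form: [[x, y, z, turn], ...]. A call has exactly 10 rows; each row shifts and turns the commanded pose from where the row before left it; what a row does not reach is not made up. A row lasts 1/12 s, in which the tool goes at most 41.7 mm and 7.16 degrees, less where a joint would pass 70% of its speed; a pose out of reach is approached as far as the arm can. A call is refused whole if a number of a shift passes 41.7 or a number of a turn 7.16, either way. A call with a gripper value outside its range is refused whole. "fingers" is the finger opening in mm, from 0 to 87.6, set as the call begins (left out, the last holds). The fingers move at their own pace and stop on an object; the grip force is fixed at half the most. Time passes only in rows, so rows that do not move let the fingers close, or fill a call up. It gives the time, the measured TCP pose, the force and the opening at its end, in the units of the state.
- get_obs(): the state, without advancing time (a new reading comes with each control period).
- snapshot(name): name is "scene" or "top" or "wrist"; returns a dict with "image" (384x512x3 uint8, red, green, blue), "fov_y" (degrees; the focal length in pixels is half the picture's height over the tangent of half this angle, whatever the lens; pixels are square), "cx", "cy" (the principal point, pixels), "rvec" (rotation vector, rad) and "tvec" (3), from world to camera coordinates, as OpenCV has them; the wrist camera has in their place "mount" (4x4, takes a point from camera to tool coordinates, whose origin is the TCP and whose axes are the flange's). Camera axes: x right, y down, z forward; pixel columns grow to the right and rows downward; lengths in m; the calibration is good to about 2 mm. A picture is of the moment at which its call begins: read the wrist's pose just before it. There is no depth.
- close_job(): hands the job in, once; it reports no verdict.
The state is a dict: "clock": time; "joint_pos": joint angles; "qvel": joint speeds; "tau": joint torques, N m; "tool_pos": TCP position; "orientation": TCP orientation; "force": force on the tool from outside, world axes, zero at the start; "moment": the same for the moment, N m; "opening": finger opening in m.
Only numpy, scipy, OpenCV 4.12 (cv2) and the standard library are available. Lean on these libraries where they do the work, as an engineer would, in place of code of your own. Each camera call takes 0.05 s, during which the arm holds its last target.

### The job

With closed fingers, sweep the three loose brass dops (not those in the wooden racks) along the bench through the open side of the blue-floored collecting tray, until each stands upright and wholly inside it. Only slide them, never lift or tip them, and leave the black dop and everything else on the bench where it stands.

Things in the scene. Friction and masses are not known exactly. Their poses are not given: they have to be found in the camera images.
- tray: Collecting tray fixed to the bench: blue floor flush with the bench (no step), three aluminium walls 6 mm thick and 20 mm high, the fourth side open. Inside 170 mm along its x, 100 mm along its y. Origin: centre of the floor, at bench height. Walls at +x, -x and +y; the open side is at y = -50 mm, facing its -y (roughly to the robot's right, towards the dops). Its pose and yaw vary.
- brass_a: Brass (golden) dop (holder for a stone) standing on its foot: round foot 32 mm diameter and 14 mm high, above it a stem 12 mm diameter, with a head 16 mm diameter, 36 mm tall over all, 60 to 110 g; slides on the bench when pushed at the foot. Origin: centre of its underside, z up along the stem. One of the three to sweep in.
- brass_b: Brass (golden) dop (holder for a stone) standing on its foot: round foot 32 mm diameter and 14 mm high, above it a stem 12 mm diameter, with a head 16 mm diameter, 36 mm tall over all, 60 to 110 g; slides on the bench when pushed at the foot. Origin: centre of its underside, z up along the stem. One of the three to sweep in.
- brass_c: Brass (golden) dop (holder for a stone) standing on its foot: round foot 32 mm diameter and 14 mm high, above it a stem 12 mm diameter, with a head 16 mm diameter, 36 mm tall over all, 60 to 110 g; slides on the bench when pushed at the foot. Origin: centre of its underside, z up along the stem. One of the three to sweep in.
- dark_dop: Black dop (holder for a stone) standing on its foot: round foot 32 mm diameter and 14 mm high, above it a stem 12 mm diameter, with a head 16 mm diameter, 36 mm tall over all, 60 to 110 g; slides on the bench when pushed at the foot. Origin: centre of its underside, z up along the stem. Stands among the brass ones; to be left alone.
- tin: Dark jar with black lid, 48 mm diameter, 40 mm tall, loose; leave alone. Origin: centre of its underside.
- weight: Plain steel cylinder, 36 mm diameter, 34 mm tall, loose; leave alone. Origin: centre of its underside.
- dropper: Amber bottle with black cap, 40 mm diameter, 62 mm tall, loose; leave alone. Origin: centre of its underside.
- blue_jar: Clear jar with blue lid, 60 mm diameter, 45 mm tall, loose; leave alone. Origin: centre of its underside.
- notes: Yellow note block 75 x 75 x 12 mm lying loose; leave alone. Origin: centre of its underside.
There are look-alikes about, which are no part of the job. Leave any pink or purple look-alike of the brass_a alone. Leave any pink look-alike of the brass_b alone.

How it is judged (in metres and radians):
At the end, for the whole second after the job is handed in: Each brass dop is at rest, upright (within 0.2 rad) on the tray floor with its whole foot inside the tray (centre at least 14 mm past the open side, so a 2 mm overhang is allowed); black dop, tin, weight, bottle, jar and note block are within 20 mm of where they started (x of brass_a in the frame of tray between -0.078 and 0.078 m and y of brass_a in the frame of tray between -0.036 and 0.045 m and height (world z) of each of brass_a, brass_b, brass_c below 0.006 m and angle between each of brass_a, brass_b, brass_c's own z axis and vertical below 0.2 rad and linear speed of each of brass_a, brass_b, brass_c below 0.02 m/s and x of brass_b in the frame of tray between -0.078 and 0.078 m and y of brass_b in the frame of tray between -0.036 and 0.045 m and x of brass_c in the frame of tray between -0.078 and 0.078 m and y of brass_c in the frame of tray between -0.036 and 0.045 m and distance of each of dark_dop, tin, weight, dropper, blue_jar, notes from where it was at the start of the episode below 0.02 m); the robot touches nothing.
It fails at once if a brass dop is lifted off the bench (over 12 mm) (height (world z) of any of brass_a, brass_b, brass_c above 0.012 m).
It fails at once if a brass dop is tipped over (over 0.6 rad) (angle between any of brass_a, brass_b, brass_c's own z axis and vertical above 0.6 rad).
It fails at once if the black dop or another bystander is moved over 20 mm or tipped over (distance of any of dark_dop, tin, weight, dropper, blue_jar, notes from where it was at the start of the episode above 0.02 m or angle between any of dark_dop, tin, weight, dropper, blue_jar, notes's own z axis and vertical above 0.4 rad).
It also fails if it takes over 67 s, if anything falls off the work surface, if the arm or the gripper's body presses on something with over 40 N, if the wrist force passes 120 N, or if a joint passes its speed limit or range.

## Working session

There is one attempt and no reset: what is moved stays moved. The work goes in short steps, Python scripts to look and compute and a tool call to move; the robot and the scene stay as the last step left them, time stands still between calls to the robot, and variables do not carry over. Pictures are saved under pics/ and viewed, and the job is handed in when it is done.

Besides the shell and the picture viewer there is one more tool, called after "Emit:" as a command line: name --pt "numbers of a row" for each row, then --argument value for the rest. jog_arm: Moves the arm, as the interface text tells. Its arguments: {"type":"object","properties":{"commands":{"type":"array","items":{"type":"array","items":{"type":"number"}}},"fingers":{"type":"number"}},"required":["commands"]}

```bash
mkdir -p pics; cat > h.py <<'E'
import numpy as np,cv2
from plant import get_obs,snapshot,close_job,hold_point_z
def save(n,f,crop=None,s=1):
    d=snapshot(n);im=d["image"][:,:,::-1]
    if crop: im=im[crop[1]:crop[3],crop[0]:crop[2]]
    if s!=1: im=cv2.resize(im,None,fx=s,fy=s,interpolation=cv2.INTER_CUBIC)
    cv2.imwrite("pics/"+f,im);return d
def ray(d,u,v,z=0):
    f=192/np.tan(np.radians(d["fov_y"]/2))
    R=cv2.Rodrigues(np.array(d["rvec"],float))[0];t=np.array(d["tvec"],float).ravel()
    c=-R.T@t; r=R.T@np.array([(u-d["cx"])/f,(v-d["cy"])/f,1])
    return c+r*(z-c[2])/r[2]
def proj(d,p):
    f=192/np.tan(np.radians(d["fov_y"]/2))
    R=cv2.Rodrigues(np.array(d["rvec"],float))[0];t=np.array(d["tvec"],float).ravel()
    q=R@np.array(p)+t;return f*q[0]/q[2]+d["cx"],f*q[1]/q[2]+d["cy"]
E
python3 - <<'E'
from h import *
print(get_obs(),hold_point_z)
for n in("top","scene"):
    d=save(n,n+"0.png",s=1.5);print({k:v for k,v in d.items() if k!="image"})
    R=cv2.Rodrigues(np.array(d["rvec"],float))[0];print(-R.T@np.array(d["tvec"]).ravel())
E
```

```text
{'clock': 0.0, 'joint_pos': array([ 8.09640075e+01,  2.05922324e+01,  6.35402523e-01, -2.10225536e-02,
       -7.01348714e+01, -1.65063127e+01]), 'qvel': array([-0.08371024, -0.08900829, -0.04464042,  0.00417866, -0.0174326 ,
        0.04452739]), 'tau': array([ 1.12059966e-03, -5.82713699e+01,  2.93068725e+01,  6.99735671e+00,
        7.16081529e-03, -1.50202518e-04]), 'tool_pos': array([0.29086196, 0.60859482, 0.22562321]), 'orientation': array([ 1.79906462e+02, -7.10880487e-03, -2.55494588e+01]), 'force': array([ 0.49699461,  0.28280547, -0.07457826]), 'moment': array([-0.00539123, -0.00485025, -0.00287978]), 'opening': 0.08751305658510503} 0.0188
{'fov_y': 55.31417426906656, 'cx': 258.16806077656196, 'cy': 192.59137156881422, 'rvec': array([ 2.13193572, -2.19186794,  0.1095633 ]), 'tvec': array([-0.02052896,  0.57632622,  0.95284232])}
[ 0.46880905 -0.04221755  1.00941447]
{'fov_y': 55.77240983923742, 'cx': 248.08824897217656, 'cy': 193.45887589168353, 'rvec': array([ 1.93022608,  0.97828949, -0.52443646]), 'tvec': array([-0.29499875, -0.21468441,  1.27105953])}
[ 1.12891793 -0.48979271  0.48410062]
```

View pics/top0.png

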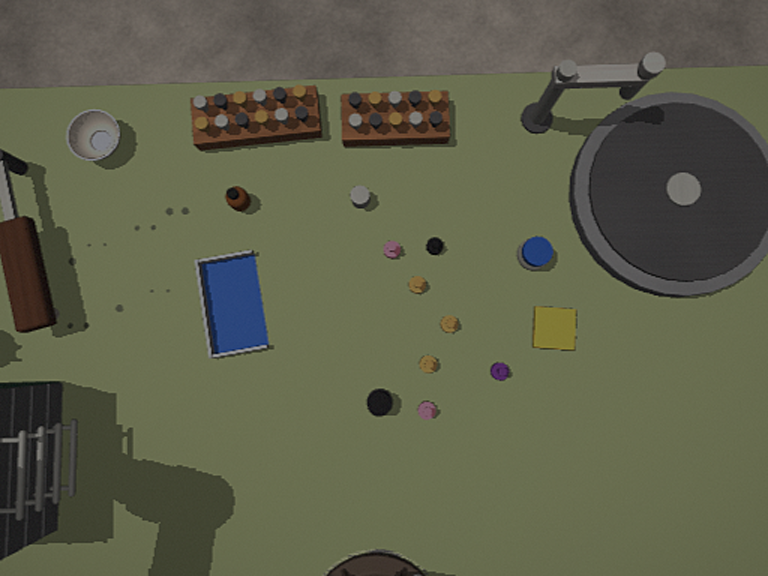

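View pics/scene0.png

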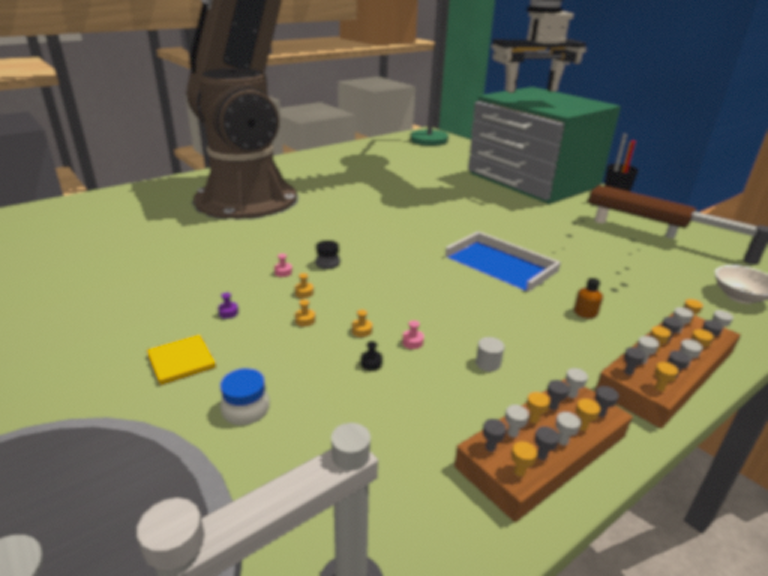

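The top view shows the tray at (235,303) in 1.5x pixels, opening to the right. These could be taken for the brass dops:
- **Golden, loose:** (417,284), (450,323) and (428,363). I choose these three.
- **Pink:** (393,249) and (427,409). Left alone.
- **Purple:** (500,371). Left alone.
- **Black:** (435,245). Left alone.
- **Rack dops:** around (255,115) and (395,110). Left alone.

Next I measure positions and check the choice in a close crop.

```bash
python3 - <<'E'
from h import *
d=save("top","crop1.png",(110,130,410,300),2.6)
hsv=cv2.cvtColor(d["image"],cv2.COLOR_RGB2HSV)
def blobs(name,lo,hi,z,amin=25):
    m=cv2.inRange(hsv,np.array(lo),np.array(hi)); m[:110]=0
    n,l,s,c=cv2.connectedComponentsWithStats(m)
    for i in range(1,n):
        if s[i,4]>amin and 120<c[i][0]<400 and c[i][1]<320: print(name,c[i].round(1),s[i],ray(d,*c[i],z)[:2].round(4))
blobs("brass",(8,110,90),(22,255,255),.014)
blobs("pink",(140,50,60),(179,255,255),.014)
blobs("purple",(130,80,40),(150,255,255),.014)
blobs("black",(0,0,0),(179,255,28),.014)
blobs("yellow",(23,150,90),(35,255,255),.012)
m=cv2.inRange(hsv,(105,140,60),(125,255,255));
cs=cv2.findContours(m,0,2)[0]
for c in cs:
    if cv2.contourArea(c)>500:
        b=cv2.boxPoints(cv2.minAreaRect(c));print([ray(d,*p)[:2].round(4) for p in b],b)
for n,(u,v) in dict(weight=(360/1.5,197/1.5),bottle=(238/1.5,200/1.5)).items(): print(n,ray(d,u,v,.02))
E
```

```text
brass [277.6 189. ] [273 184  11  11  88] [ 0.5859 -0.0899]
brass [298.7 215.4] [294 210  11  12  94] [ 0.5122 -0.1445]
brass [284.8 242.3] [280 237  11  12  98] [ 0.4409 -0.1045]
pink [261.  165.9] [256 161  11  11  96] [ 0.6513 -0.0462]
pink [332.7 247.1] [327 242  13  12 107] [ 0.4245 -0.2324]
pink [284.  273.3] [279 268  11  12 108] [ 0.359  -0.0994]
purple [332.8 247.1] [327 242  12  12 110] [ 0.4246 -0.2328]
black [154.9 129. ] [151 126   8   7  36] [0.7642 0.2472]
black [289.4 163.9] [285 159  10  11  86] [ 0.6544 -0.1246]
black [252.7 268.3] [245 260  16  17 179] [ 0.3744 -0.0162]
yellow [369.6 218.3] [355 204  29  29 617] [ 0.4991 -0.3364]
[array([0.6378, 0.3106]), array([0.6508, 0.2116]), array([0.4831, 0.1856]), array([0.4705, 0.2829])] [[133.4946  175.13245]
 [168.87567 169.54596]
 [178.34595 229.52435]
 [142.96487 235.11084]]
weight [0.74869333 0.00920026 0.02      ]
bottle [0.74971759 0.23480342 0.02      ]
```

View pics/crop1.png

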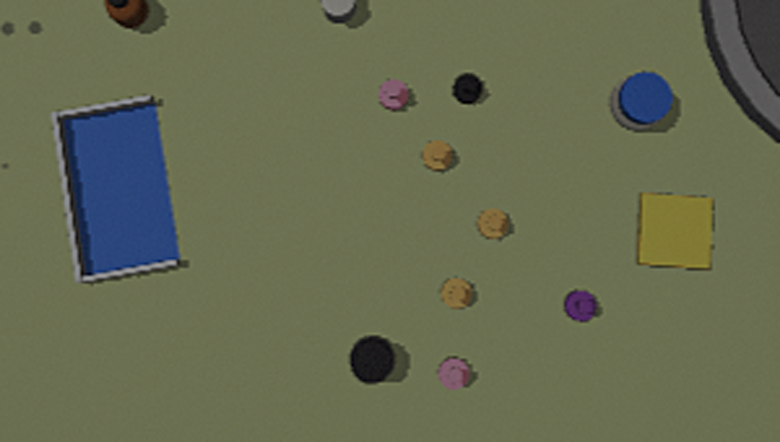

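The crop confirms the choice: three golden dops at about (438,155), (493,223) and (457,292) in crop pixels. The two pinks, the purple and the black dop are clearly distinct from them. First I close the fingers and travel to a point behind dop A.

Emit:
jog_arm --pt "13 -34 0 -7" --pt "13 -34 0 -7" --pt "13 -34 0 -7" --pt "13 -34 0 -7" --pt "13 -34 0 -7" --pt "13 -34 0 -7" --pt "13 -34 0 -7" --pt "13 -34 0 -7" --pt "13 -34 0 -7" --pt "13 -34 0 -6" --fingers 0

```text
clock: 0.98
tool_pos: [0.4212, 0.2672, 0.2266]
orientation: [-180.0, 0.0, -94.9]
force: [0.6, 0.8, 0.5]
opening: 0.0267
```

Emit:
jog_arm --pt "16 -40 0 0" --pt "16 -38 -15 0" --pt "16 -38 -15 0" --pt "16 -38 -15 0" --pt "16 -38 -15 0" --pt "16 -38 -10 0" --pt "16 -38 -10 0" --pt "16 -38 -10 0" --pt "16 -38 0 0" --pt "17 -60 0 0"

```text
out of range: row 10 has -60, outside -41.7 to 41.7
```

Emit:
jog_arm --pt "15 -37 -10 0" --pt "15 -37 -10 0" --pt "15 -37 -10 0" --pt "15 -37 -10 0" --pt "15 -37 -10 0" --pt "15 -37 -10 0" --pt "15 -37 -10 0" --pt "15 -37 -10 0" --pt "15 -37 -10 0" --pt "15 -37 -10 0"

```text
clock: 1.82
tool_pos: [0.5713, -0.103, 0.126]
orientation: [180.0, 0.0, -94.5]
force: [0.3, 1.9, -0.7]
opening: 0.0005
```

Emit:
jog_arm --pt "5 -17 0 0" --pt "5 -17 0 0" --pt "0 0 0 0" --pt "0 0 -15 0" --pt "0 0 -15 0" --pt "0 0 -15 0" --pt "0 0 -15 0" --pt "0 0 -10 0" --pt "0 0 -10 0" --pt "0 0 0 0"

```text
clock: 2.65
tool_pos: [0.5798, -0.1347, 0.0446]
orientation: [179.8, -0.0, -94.5]
force: [-0.3, 0.2, 0.6]
opening: 0.0007
```

```bash
python3 - <<'E'
from h import *
o=get_obs();print(o["tool_pos"],o["orientation"],o["opening"])
save("scene","s1.png",s=1.5);save("top","t1.png",(150,100,400,300),2.6)
E
```

```text
[ 0.57983802 -0.13469436  0.0446078 ] [ 1.79829326e+02 -1.03513631e-02 -9.45438962e+01] 0.000708704186220632
```

View pics/s1.png

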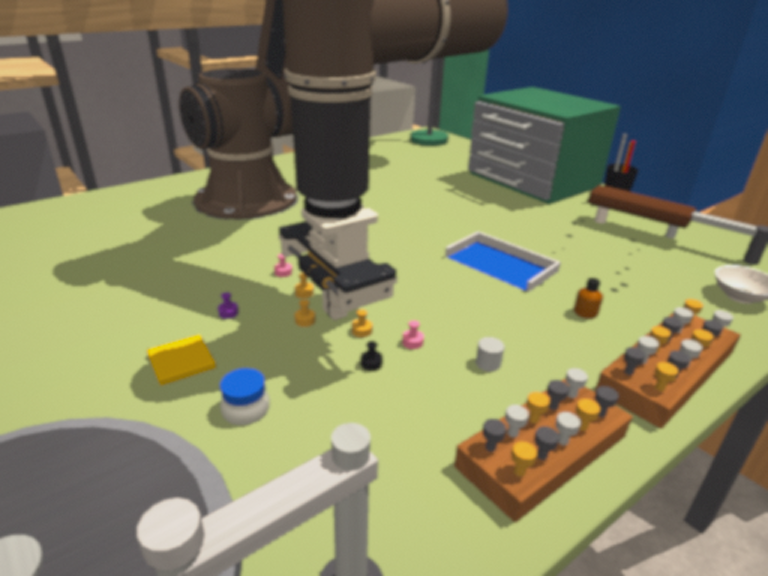

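View pics/t1.png

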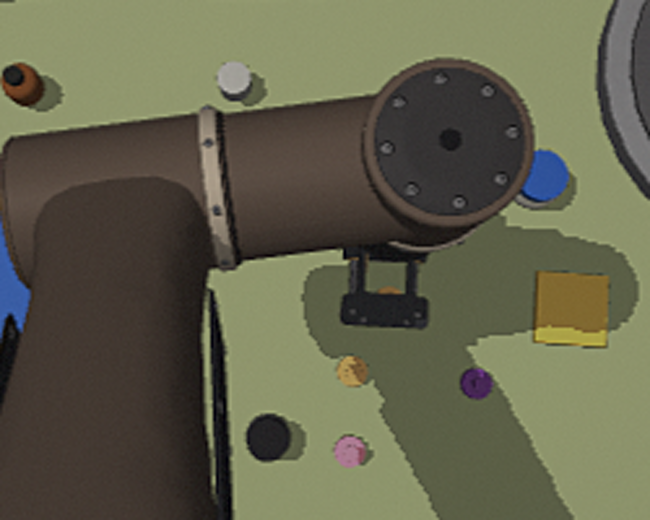

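The fingers are closed and stand behind dop A, with their long face across the push direction. The black dop and pink are clear of them. I lower them now.

Emit:
jog_arm --pt "1 0 -10 0" --pt "0 0 -10 0" --pt "0 0 -10 0" --pt "0 0 -5 0" --pt "0 0 -4 0" --pt "0 0 0 0" --pt "0 4 0 0" --pt "0 4 0 0" --pt "0 4 0 0" --pt "0 0 0 0"

```text
clock: 3.58
tool_pos: [0.5824, -0.1221, 0.008]
orientation: [-180.0, 0.0, -94.5]
force: [0.3, -0.8, 0.0]
opening: 0.0002
```

```bash
python3 - <<'E'
from h import *
save("scene","s2.png",(120,100,350,270),3.3)
E
```

```text
(no output)
```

View pics/s2.png

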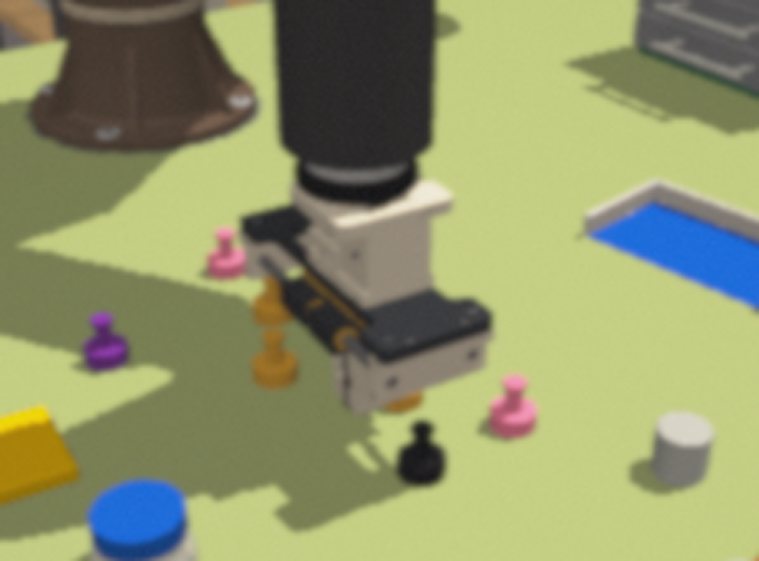

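Emit:
jog_arm --pt "0.5 4 -2 0" --pt "0.5 6 -1 0" --pt "1 9 0 0" --pt "1 12 0 0" --pt "1 12 0 0" --pt "1 12 0 0" --pt "1 12 0 0" --pt "1 12 0 0" --pt "1 12 0 0" --pt "1 12 0 0"

```text
clock: 4.47
tool_pos: [0.5911, -0.0185, 0.0046]
orientation: [-180.0, 0.0, -94.5]
force: [0.1, 0.5, 0.5]
opening: 0.0005
```

```bash
python3 - <<'E'
from h import *
save("scene","s3.png",(120,80,400,270),2.8)
save("top","t3.png",(100,100,400,300),2.6)
E
```

```text
(no output)
```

View pics/s3.png

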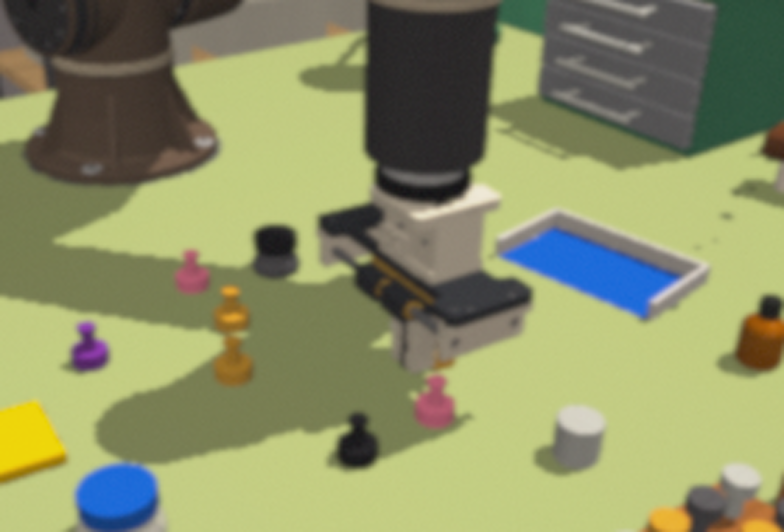

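View pics/t3.png

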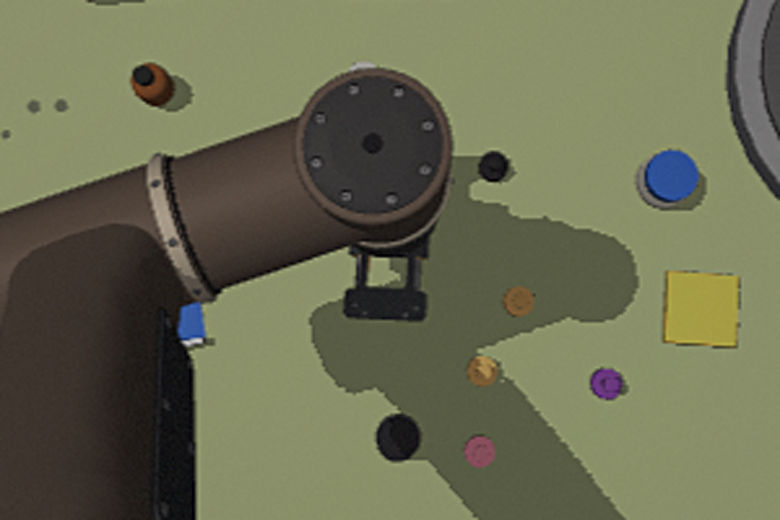

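Dop A is being pushed ahead of the fingers, and the black and pink dops have not moved. I continue.

Emit:
jog_arm --pt "1 12 0 0" --pt "1 12 0 0" --pt "1 12 0 0" --pt "1 12 0 0" --pt "1 12 0 0" --pt "1 12 0 0" --pt "1 12 0 0" --pt "1 12 0 0" --pt "1 12 0 0" --pt "1 12 0 0"

```text
clock: 5.4
tool_pos: [0.6011, 0.1013, 0.0046]
orientation: [-180.0, 0.0, -94.5]
force: [-0.6, -1.5, 0.6]
opening: 0.0004
```

```bash
python3 - <<'E'
from h import *
o=get_obs();d=save("wrist","w4.png",s=1.5);print(d["mount"],d["fov_y"],d["cx"],d["cy"],o["tool_pos"],o["orientation"])
E
```

```text
[[ 2.32078053e-04 -9.69505780e-01 -2.45068335e-01  6.61048254e-02]
 [ 9.99999799e-01  8.05342330e-05  6.28394531e-04 -1.84295515e-04]
 [-5.89495739e-04 -2.45068432e-01  9.69505604e-01 -1.56560672e-01]
 [ 0.00000000e+00  0.00000000e+00  0.00000000e+00  1.00000000e+00]] 61.3950556578135 257.2032346930923 191.0482361867921 [0.60113028 0.10126753 0.00457595] [-1.79998646e+02  3.63091422e-04 -9.45374648e+01]
```

View pics/w4.png

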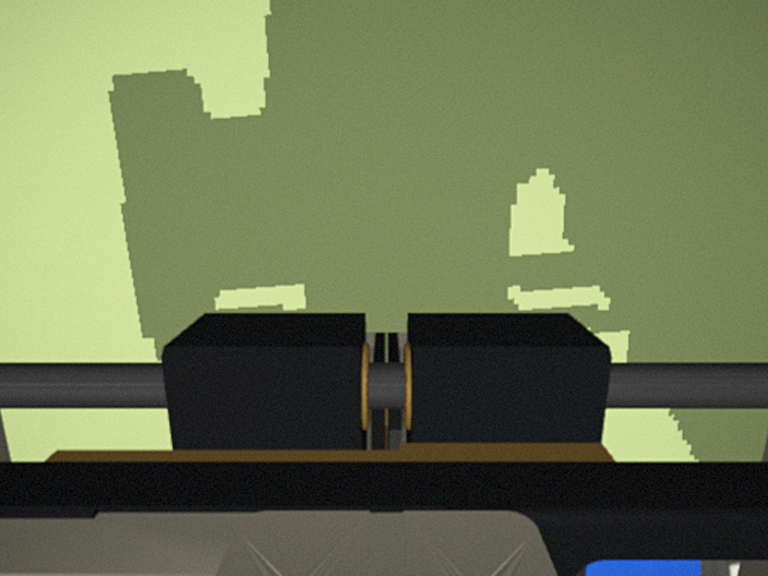

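Emit:
jog_arm --pt "1 12 0 0" --pt "1 12 0 0" --pt "1 12 0 0" --pt "1 12 0 0" --pt "1 12 0 0" --pt "1 12 0 0" --pt "1 10 0 0" --pt "1 8 0 0" --pt "1 6 0 0" --pt "0 4 0 0"

```text
clock: 6.28
tool_pos: [0.6102, 0.2008, 0.0045]
orientation: [-180.0, -0.0, -94.5]
force: [0.1, -0.3, 0.9]
opening: 0.0003
```

```bash
python3 - <<'E'
from h import *
save("scene","s5.png",(260,120,440,230),4)
save("top","t5.png",(100,100,400,300),2.6)
E
```

```text
(no output)
```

View pics/s5.png

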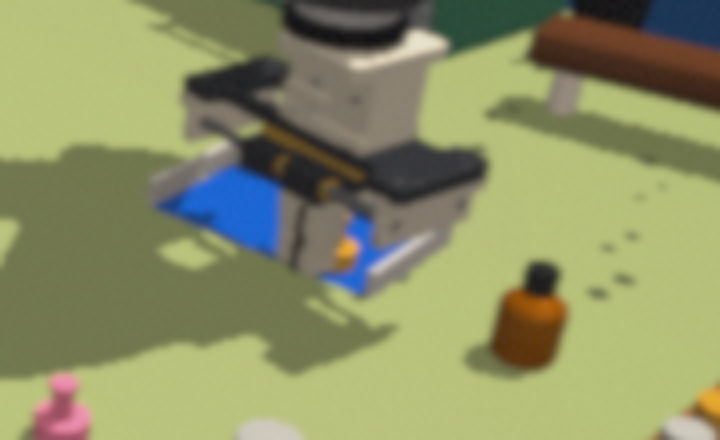

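View pics/t5.png

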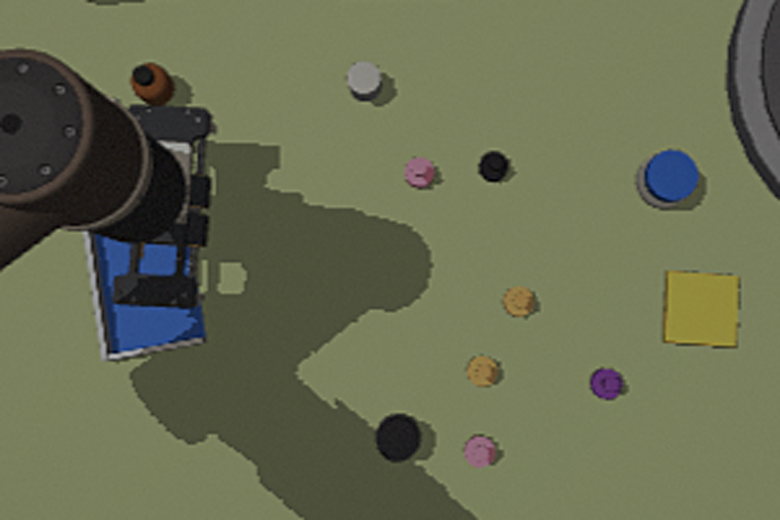

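Dop A is entering the tray on its +x side, clear of the wall. I finish the push, back off and lift.

Emit:
jog_arm --pt "1 8 0 0" --pt "1 8 0 0" --pt "1 8 0 0" --pt "0 6 0 0" --pt "0 3 0 0" --pt "0 0 0 0" --pt "0 -15 0 0" --pt "0 -20 0 0" --pt "-2 -25 20 0" --pt "-2 -25 30 0"

```text
clock: 7.22
tool_pos: [0.6065, 0.1456, 0.0518]
orientation: [179.7, -0.2, -94.5]
force: [0.5, 0.9, -0.0]
opening: 0.0002
```

```bash
python3 - <<'E'
from h import *
d=save("scene","s6.png",(260,120,440,230),4)
hsv=cv2.cvtColor(d["image"],cv2.COLOR_RGB2HSV)
m=cv2.inRange(hsv,(8,150,90),(24,255,255))
n,l,s,c=cv2.connectedComponentsWithStats(m)
for i in range(1,n):
    if s[i,4]>20:print(c[i].round(1),s[i],ray(d,*c[i],.014).round(4))
E
```

```text
[427.3 133.4] [395 125  66  19 354] [0.555  0.7379 0.014 ]
[321.8 143.6] [312 139  24  12  36] [0.4064 0.3626 0.014 ]
[352.4 177.6] [348 170  10  14  76] [0.6143 0.2616 0.014 ]
[202.5 201.2] [197 182  13  35 277] [ 0.4834 -0.1306  0.014 ]
[392.9 201.1] [385 192  17  20 223] [0.7493 0.2484 0.014 ]
[462.3 203.1] [457 200  11   9  68] [0.8536 0.3808 0.014 ]
[445.2 248. ] [ 400  211   92   73 2727] [0.9176 0.1804 0.014 ]
[119.6 248.1] [ 99 237  44  19 171] [ 0.5377 -0.352   0.014 ]
[361.4 300.4] [ 304  259  117   88 4058] [ 0.9056 -0.0712  0.014 ]
```

View pics/s6.png

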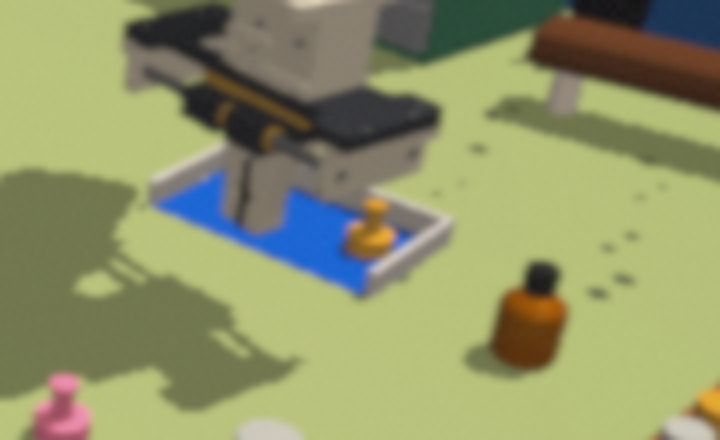

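Dop A stands upright inside the tray at about (0.614, 0.262), which is its target. Next is B.

Emit:
jog_arm --pt "0 0 30 -2" --pt "-11 -37 0 -2" --pt "-11 -37 0 0" --pt "-11 -37 0 0" --pt "-11 -37 0 0" --pt "-11 -37 0 0" --pt "-11 -37 0 0" --pt "-11 -37 0 0" --pt "-11 -37 0 0" --pt "-12 -35 0 0"

```text
clock: 8.1
tool_pos: [0.5079, -0.1852, 0.0849]
orientation: [-180.0, 0.0, -98.6]
force: [1.5, -0.2, -0.0]
opening: 0.0001
```

Emit:
jog_arm --pt "0 0 0 0" --pt "0 0 -10 0" --pt "0 0 -15 0" --pt "0 0 -15 0" --pt "0 0 -15 0" --pt "0 0 -10 0" --pt "0 0 -8 0" --pt "0 0 -4 0" --pt "0 0 0 0" --pt "0 0 0 0"

```text
clock: 8.93
tool_pos: [0.5094, -0.1828, 0.0077]
orientation: [-180.0, -0.0, -98.5]
force: [-0.4, 0.6, 0.8]
opening: 0.0005
```

Emit:
jog_arm --pt "-3 2 -3 0" --pt "0.5 4 0 0" --pt "1 6 0 0" --pt "1 9 0 0" --pt "2 12 0 0" --pt "2 12 0 0" --pt "2 12 0 0" --pt "2 12 0 0" --pt "2 12 0 0" --pt "2 12 0 0"

```text
clock: 9.77
tool_pos: [0.5208, -0.0885, 0.0046]
orientation: [-180.0, 0.0, -98.5]
force: [-0.0, -1.2, 1.1]
opening: 0.0002
```

Emit:
jog_arm --pt "1.8 12 0 0" --pt "1.8 12 0 0" --pt "1.8 12 0 0" --pt "1.8 12 0 0" --pt "1.8 12 0 0" --pt "1.8 12 0 0" --pt "1.8 12 0 0" --pt "1.8 12 0 0" --pt "1.8 12 0 0" --pt "1.8 12 0 0"

```text
clock: 10.6
tool_pos: [0.5387, 0.0312, 0.0046]
orientation: [180.0, -0.0, -98.5]
force: [-0.1, -0.7, 0.2]
opening: 0.0007
```

```bash
python3 - <<'E'
from h import *
save("scene","s7.png",(120,80,400,270),2.8)
E
```

```text
(no output)
```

View pics/s7.png

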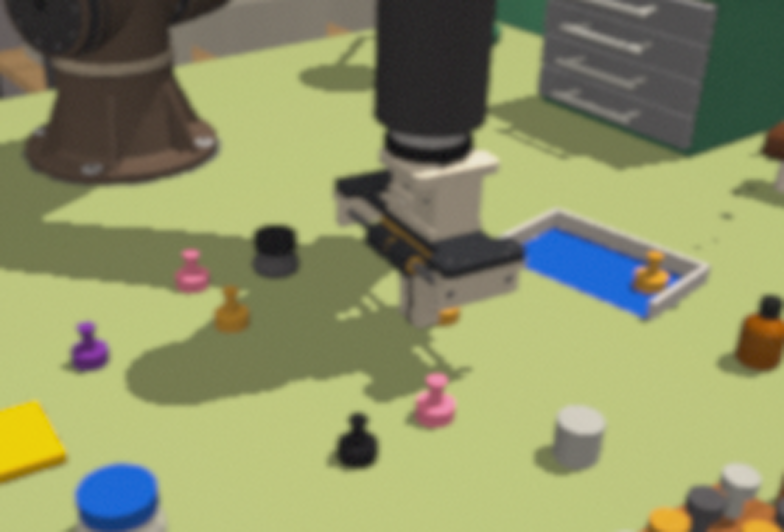

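B is riding ahead of the fingers.

Emit:
jog_arm --pt "1.8 12 0 0" --pt "1.8 12 0 0" --pt "1.8 12 0 0" --pt "1.8 12 0 0" --pt "1.8 12 0 0" --pt "1.8 12 0 0" --pt "1.8 12 0 0" --pt "1.8 12 0 0" --pt "1.8 12 0 0" --pt "1.8 12 0 0"

```text
clock: 11.48
tool_pos: [0.5567, 0.1512, 0.0045]
orientation: [180.0, -0.0, -98.5]
force: [0.0, -0.5, 0.1]
opening: 0.0004
```

Emit:
jog_arm --pt "1.8 12 0 0" --pt "1.8 12 0 0" --pt "1.8 12 0 0" --pt "1.5 10 0 0" --pt "1.5 9 0 0" --pt "1 7 0 0" --pt "1 6 0 0" --pt "1 5 0 0" --pt "0 3 0 0" --pt "0 0 0 0"

```text
clock: 12.32
tool_pos: [0.5681, 0.2265, 0.0046]
orientation: [-180.0, 0.0, -98.5]
force: [0.1, -0.6, -0.6]
opening: 0.0005
```

Emit:
jog_arm --pt "0 -15 0 0" --pt "0 -20 0 0" --pt "-2 -25 20 0" --pt "-3 -25 25 0" --pt "-10 -35 20 0" --pt "-10 -35 10 0" --pt "-10 -35 0 0" --pt "-10 -35 0 0" --pt "-10 -35 0 0" --pt "-10 -35 0 0"

```text
clock: 13.15
tool_pos: [0.5016, -0.0712, 0.0799]
orientation: [-180.0, 0.0, -98.6]
force: [0.1, -0.8, 0.2]
opening: 0.0005
```

```bash
python3 - <<'E'
from h import *
d=save("scene","s8.png",(120,80,400,270),2.8)
hsv=cv2.cvtColor(d["image"],cv2.COLOR_RGB2HSV)
m=cv2.inRange(hsv,(8,150,90),(24,255,255))
n,l,s,c=cv2.connectedComponentsWithStats(m)
for i in range(1,n):
    if s[i,4]>20:print(c[i].round(1),s[i],ray(d,*c[i],.014).round(4))
E
```

```text
[427.4 133.4] [395 125  66  19 351] [0.5551 0.7383 0.014 ]
[338.3 172.3] [334 165   9  13  72] [0.5713 0.2537 0.014 ]
[352.5 177.7] [348 170  10  14  77] [0.6146 0.2613 0.014 ]
[202.1 191.2] [197 182  12  17 125] [ 0.4428 -0.1075  0.014 ]
[392.7 201.3] [385 192  17  20 234] [0.7495 0.2473 0.014 ]
[462.4 203.2] [457 200  11   9  67] [0.8538 0.3807 0.014 ]
[445.1 248.1] [ 400  210   92   74 2729] [0.9177 0.18   0.014 ]
[123.2 227.9] [109 223  26   9 132] [ 0.4774 -0.3222  0.014 ]
[120.1 248.1] [ 99 237  44  19 170] [ 0.5381 -0.3512  0.014 ]
[361.4 300.4] [ 304  259  117   87 4044] [ 0.9055 -0.0712  0.014 ]
```

View pics/s8.png

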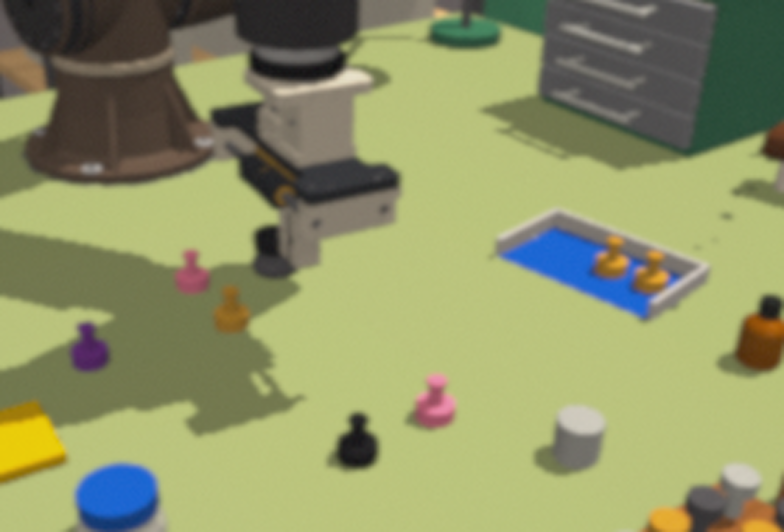

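A and B stand upright in the tray. Next is C, in two legs: first to a point in front of the opening, then straight in.

Emit:
jog_arm --pt "-12 -12 0 -6" --pt "-20 -20 0 -5.4" --pt "-20 -20 0 0" --pt "-16 -16 0 0" --pt "-8 -8 0 0" --pt "0 0 0 0" --pt "0 0 -15 0" --pt "0 0 -15 0" --pt "0 0 -15 0" --pt "0 0 0 0"

```text
clock: 14.03
tool_pos: [0.4259, -0.1449, 0.0326]
orientation: [179.8, -0.1, -110.0]
force: [-0.2, 0.7, -0.5]
opening: 0.0003
```

```bash
python3 - <<'E'
from h import *
save("scene","s9.png",(120,80,400,270),2.8)
E
```

```text
(no output)
```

View pics/s9.png

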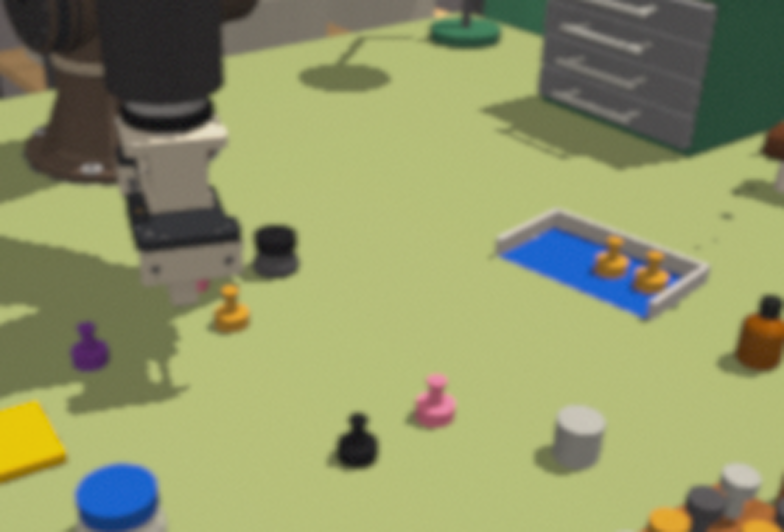

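The fingers are behind C, clear of the pink dop and the tin.

Emit:
jog_arm --pt "0 0 -12 0" --pt "0 0 -12 0" --pt "0 0 -6 0" --pt "0 0 0 0" --pt "1 3 0 0" --pt "2 5 0 0" --pt "3 8 0 0" --pt "4 11 0 0" --pt "4 11 0 0" --pt "4 11 0 0"

```text
clock: 14.92
tool_pos: [0.4456, -0.0946, 0.0049]
orientation: [-180.0, 0.0, -109.9]
force: [-0.7, -2.3, 0.2]
opening: 0.0005
```

Emit:
jog_arm --pt "4 11 0 0" --pt "4 11 0 0" --pt "4 11 0 0" --pt "4 11 0 0" --pt "4 11 0 0" --pt "4 11 0 0" --pt "4 11 0 0" --pt "4 11 0 0" --pt "4 11 0 0" --pt "4 11 0 0"

```text
clock: 15.75
tool_pos: [0.4853, 0.0151, 0.0045]
orientation: [180.0, 0.0, -109.9]
force: [0.7, -1.0, 0.1]
opening: 0.0003
```

```bash
python3 - <<'E'
from h import *
save("scene","s10.png",(120,80,400,270),2.8)
E
```

```text
(no output)
```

View pics/s10.png

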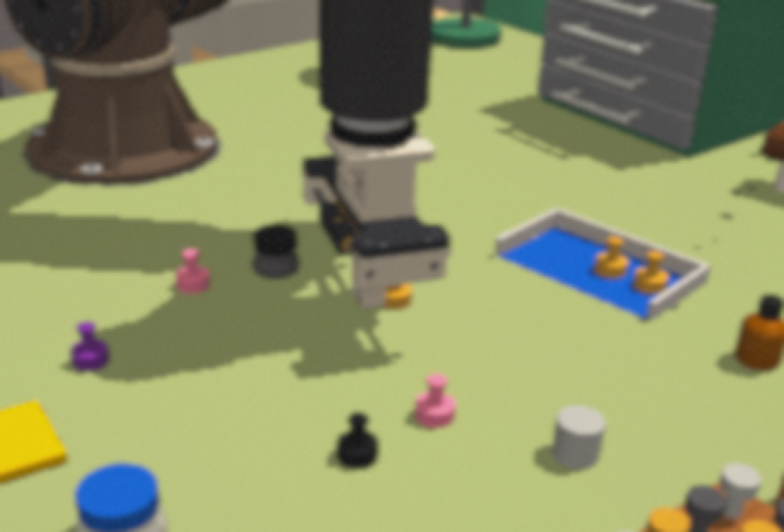

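Emit:
jog_arm --pt "4 11 0 0" --pt "4 11 0 0" --pt "4 11 0 0" --pt "4 11 0 0" --pt "4 11 0 0" --pt "4 11 0 0" --pt "4 11 0 0" --pt "4 11 0 0" --pt "4 11 0 0" --pt "3 9 0 0"

```text
clock: 16.63
tool_pos: [0.5245, 0.1233, 0.0046]
orientation: [-180.0, 0.0, -109.9]
force: [0.4, -0.7, -0.5]
opening: 0.0008
```

Emit:
jog_arm --pt "2 6 0 0" --pt "2 5 0 0" --pt "1 3 0 0" --pt "0 0 0 0" --pt "-6 -17 0 0" --pt "-8 -20 0 0" --pt "0 -20 0 0" --pt "0 -20 0 7" --pt "0 -20 0 7" --pt "0 0 0 7"

```text
clock: 17.47
tool_pos: [0.5136, 0.0357, 0.0045]
orientation: [179.9, -0.0, -88.8]
force: [-1.2, -0.1, 0.8]
opening: 0.0003
```

```bash
python3 - <<'E'
from h import *
d=save("scene","s11.png",(120,80,400,270),2.8)
hsv=cv2.cvtColor(d["image"],cv2.COLOR_RGB2HSV)
m=cv2.inRange(hsv,(8,150,90),(24,255,255))
n,l,s,c=cv2.connectedComponentsWithStats(m)
for i in range(1,n):
    if 20<s[i,4]<150 and c[i][1]>150 and c[i][0]<370:print(c[i].round(1),s[i],ray(d,*c[i],.014).round(4))
E
```

```text
[338.3 172.3] [334 165   9  13  72] [0.5713 0.2537 0.014 ]
[352.4 177.6] [348 170  10  14  76] [0.6143 0.2616 0.014 ]
[305.6 178.6] [301 173  10  10  71] [0.545  0.1528 0.014 ]
```

View pics/s11.png

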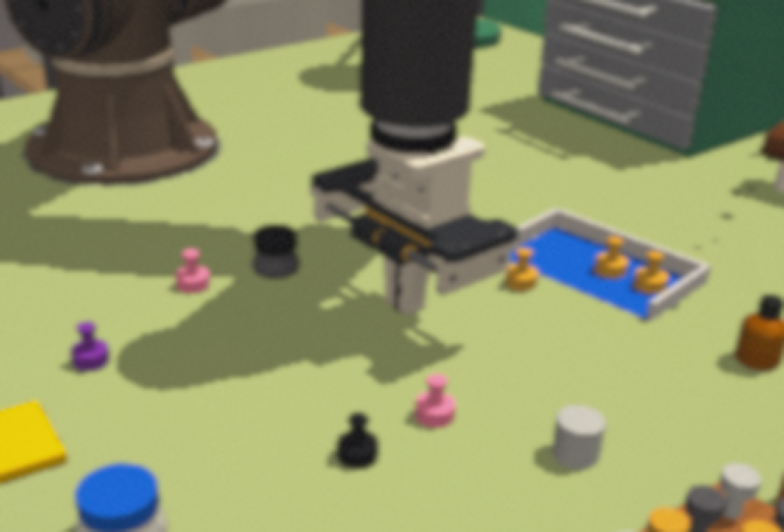

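```bash
python3 - <<'E'
from h import *
d=snapshot("scene");p=ray(d,305.8,177.1,.014)[:2]
c=np.array([.5606,.2476]);X=np.array([.988,.153]);Y=np.array([-.153,.988])
for q in (p,np.array([.5713,.2537]),np.array([.6143,.2616])):print(q,(q-c)@X,(q-c)@Y)
g=p-.0255*Y;print("contact finger",g,"pre",p-.045*Y,"end",c+X*((p-c)@X)+Y*(.003-.0255))
E
```

```text
[0.53927813 0.15918615] -0.034593326426694035 -0.08409064142897359
[0.5713 0.2537] 0.011504900000000042 0.004389699999999988
[0.6143 0.2616] 0.05519759999999997 0.0056159000000000165
contact finger [0.54317963 0.13399215] pre [0.54616313 0.11472615] end [0.52986429 0.22007722]
```

Emit:
jog_arm --pt "8 5 0 4" --pt "10 8 0 3.6" --pt "10 10 0 0" --pt "10 11 0 0" --pt "0 0 0 0" --pt "-1 6 0 0" --pt "-1 8 0 0" --pt "-1.5 10 0 0" --pt "-1.5 10 0 0" --pt "-1.5 10 0 0"

```text
clock: 18.4
tool_pos: [0.546, 0.1181, 0.0047]
orientation: [-180.0, 0.0, -81.4]
force: [0.7, 1.1, -0.6]
opening: 0.0009
```

```bash
python3 - <<'E'
from h import *
save("scene","s12.png",(260,120,440,230),4)
E
```

View pics/s12.png

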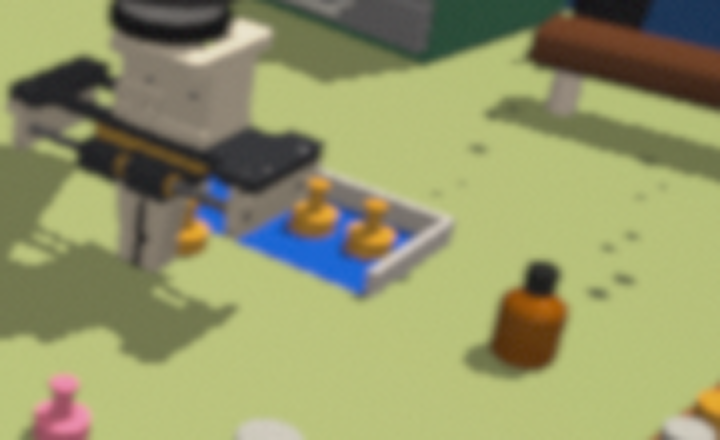

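C is in front of the fingers and lined up with the opening, so I push it in.

Emit:
jog_arm --pt "-1.5 10 0 0" --pt "-1.5 10 0 0" --pt "-1.5 10 0 0" --pt "-1.5 10 0 0" --pt "-1.5 10 0 0" --pt "-1.5 10 0 0" --pt "-1.5 10 0 0" --pt "-1.5 10 0 0" --pt "-1.5 10 0 0" --pt "-1 7 0 0"

```text
clock: 19.28
tool_pos: [0.5318, 0.2153, 0.0046]
orientation: [-180.0, 0.0, -81.3]
force: [0.0, -0.6, 0.5]
opening: 0.0005
```

Emit:
jog_arm --pt "-0.5 4 0 0" --pt "0 1 0 0" --pt "0 0 0 0" --pt "3 -15 0 0" --pt "3 -20 0 0" --pt "3 -25 15 0" --pt "0 -30 25 0" --pt "0 -30 25 0" --pt "0 -35 20 0" --pt "0 -35 20 0"

```text
clock: 20.12
tool_pos: [0.5401, 0.0267, 0.1108]
orientation: [-180.0, 0.0, -81.4]
force: [0.8, -0.7, -0.2]
opening: 0.0005
```

Emit:
jog_arm --pt "0 -35 10 0" --pt "0 -35 0 0" --pt "0 -35 0 0" --pt "0 -35 0 0" --pt "0 -35 0 0" --pt "0 -35 0 0" --pt "0 -30 0 0" --pt "0 -20 0 0" --pt "0 0 0 0" --pt "0 0 0 0"

```text
clock: 20.95
tool_pos: [0.5394, -0.2328, 0.1192]
orientation: [180.0, 0.0, -81.5]
force: [0.1, -0.0, 0.2]
opening: 0.0003
```

```bash
python3 - <<'E'
from h import *
d=save("scene","s13.png",s=1.5);t=save("top","t13.png",s=1.5)
c=np.array([.5606,.2476]);X=np.array([.988,.153]);Y=np.array([-.153,.988])
for d,lo in((d,(8,150,90)),(t,(8,110,90))):
  hsv=cv2.cvtColor(d["image"],cv2.COLOR_RGB2HSV)
  m=cv2.inRange(hsv,lo,(24,255,255))
  n,l,s,cc=cv2.connectedComponentsWithStats(m)
  for i in range(1,n):
    q=ray(d,*cc[i],.014)[:2]
    if 20<s[i,4]<150 and np.hypot(*(q-c))<.15:print(cc[i].round(1),s[i],q.round(4),"tray",((q-c)@X).round(4),((q-c)@Y).round(4))
E
```

```text
[324.5 166.9] [321 160   8  12  60] [0.5263 0.2464] tray -0.0341 0.004
[338.3 172.3] [334 165   9  13  72] [0.5713 0.2537] tray 0.0115 0.0044
[352.4 177.6] [348 170  10  14  76] [0.6143 0.2616] tray 0.0552 0.0056
[149.9 182.6] [145 178  11  11  91] [0.6135 0.2603] tray 0.0542 0.0044
[152.4 198. ] [147 193  12  11  92] [0.5707 0.2531] tray 0.0108 0.0039
[155.1 214.5] [150 209  11  12  95] [0.5253 0.2458] tray -0.0351 0.0036
```

View pics/s13.png

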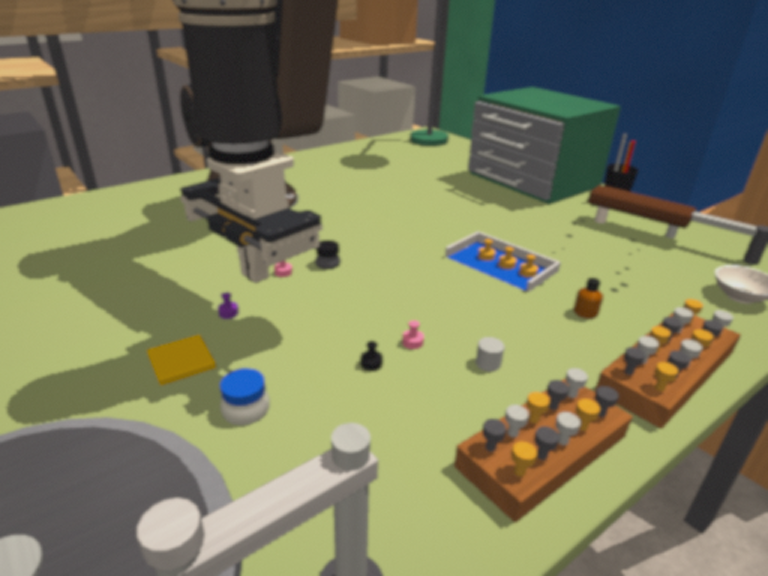

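View pics/t13.png

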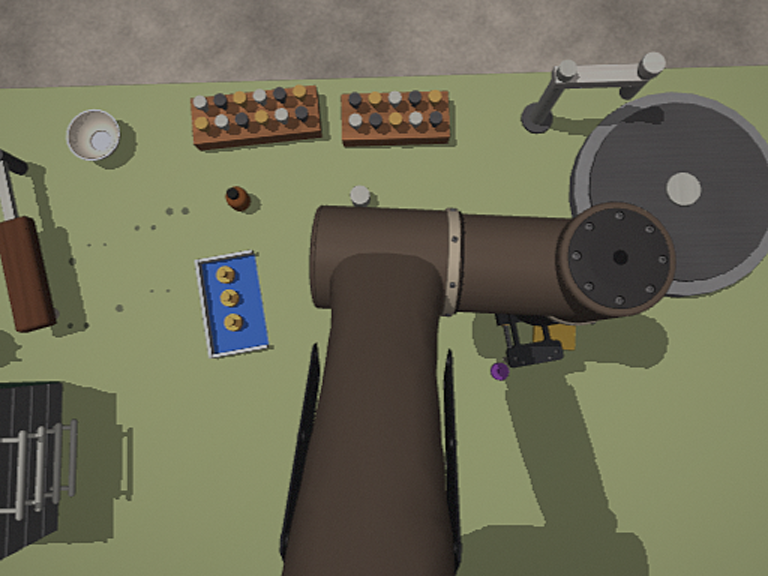

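Both views show all three brass dops upright in the tray, in a row at about tray y = +4 mm. In the scene view the bystanders are at their original pixels: black (371,357), weight (489,354), bottle (589,300), tin (327,254), blue jar (243,395), notes (181,358). The arm is clear of everything, so I hand in.

```bash
python3 -c "
from plant import *
print(close_job())"
```

```text
the job is handed in; nothing more can be done
None
```

I swept the three loose brass dops into the tray one at a time with closed fingers, and handed the job in at about 21 s of the 67 s allowed. I only slid them; C went in two legs so it would miss the tray's wall corner.

| Dop | x in tray frame (mm) | y in tray frame (mm) |
|---|---|---|
| A | +55 | +5 |
| B | +11 | +4 |
| C | −35 | +4 |

- **Limits:** these positions are well within the allowed ±78 mm in x and −36 to +45 mm in y. The top and scene views agree to about 1–2 mm.
- **State at the end:** all three looked upright in both views, and the arm stood clear of everything.
- **Bystanders:** the black dop, tin, weight, bottle, blue jar, note block and the pink and purple look-alikes showed no visible movement. I judged this by eye from the scene view and did not re-measure their positions. In that view the gripper partly hid one pink look-alike, and the arm's shadow lay over the note block.
- **Refused move:** one move call was refused for an oversized number before anything was touched. No other check failed or disagreed.

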